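# Let the marble out of the tin

## Robot

A 7-joint arm with a two-finger parallel gripper is mounted at the origin on the work surface. World frame = base frame: x ahead of the robot, y to its left, z up, the work surface at z = 0. Lengths are in m, angles in rad, forces in N, time in s.
With the tool pointing down it reaches from about 0.4 to 0.85 m from the base axis. Payload 4.5 kg.
Tool frame: the origin (TCP) lies midway between the tips of the shut fingers; the grasp point (between the pads) lies 19 mm behind it; z points along the fingers, y is the line along which they close (so a half turn about z gives the same grasp; the last joint's range is limited). The gripper opens to 88 mm and grips with 3 to 60 N. Pads are 18 mm wide; open, the fingers measure 123 mm over their backs; the gripper's body (75 mm by 187 mm) begins 45 mm behind the grasp point.
Start: joints at [1.322, 0.689, -0.195, 1.565, 0.157, 0.902, -0.215], TCP at [0.174, -0.6, 0.239] pointing down, gripper open.
Joint ranges: [-3.01, 3.01], [-0.46, 2.08], [-1.47, 1.51], [0.13, 2.56], [-1, 4.14], [0.04, 2.09], [-2.66, 2.66]. Speed limits (rad/s): [2.57, 2.57, 3.14, 3.14, 3.14, 3.14, 3.14].

## Interface

Orientations are given as a unit quaternion [x, y, z, w].
In Python, from plant import get_state, viewer, workorder gives the robot as it stands. The module is installed in compiled form; this text tells all that it offers.
- The arm moves only by the tool step_arm, never from a script. Its argument "motion" is a list of rows, each an object of numbers: "wx", "wy", "wz": the turn, a rotation vector about the tool's x, y, z each as a share of 180 degrees, from -1 to 1; "dx", "dy", "dz": the shift along the tool's x, y, z each as a share of 8 cm, from -1 to 1; "claw": the finger opening in mm, from 0 to 88.1. A call has 1 to 8 rows; each row is the pose to reach, as a shift and turn from the pose commanded when the call began, along the tool's axes at that moment, turning the shorter way round; what a row does not reach only later rows make up. A row lasts 1/10 s, in which the tool goes at most 50 mm and 8.59 degrees, less where a joint would pass 70% of its speed; a pose out of reach is approached as far as the arm can. A call with a number of a shift or a turn outside -1 to 1 is refused whole. A call with a gripper value outside its range is refused whole. The fingers move at their own pace and stop on an object; "force" is the grip in N (left out, the last holds). Time passes only in rows, so rows that repeat a pose let the fingers close. It gives the time, the measured TCP pose, the force, the opening and the grip force at its end, in the units of the state.
- get_state(): the state, without advancing time (a new reading comes with each control period).
- viewer.snapshot(name): name is "scene" or "top"; returns (picture, depth): 400x640x3 uint8, red, green, blue; 400x640 float32, m along the optical axis (not along the pixel's ray), 0 where there is no reading.
- viewer.calibration(name): a dict with "vfov" (degrees; the focal length in pixels is half the picture's height over the tangent of half this angle, whatever the lens; pixels are square), "cx", "cy" (the principal point, pixels), "dist_coeffs" ([k1, k2, p1, p2, k3] as OpenCV has them; the pictures are not rectified), "extrinsics" (4x4, takes a point from camera to world coordinates). Camera axes: x right, y down, z forward; pixel columns grow to the right and rows downward; lengths in m; the calibration is good to about 2 mm. A picture is of the moment at which its call begins. calibration takes no time and is no camera call.
- workorder.finish_job(): hands the job in; it is judged then, once.
The state is a dict: "clock": time; "q": joint angles; "qd": joint speeds; "joint_torque": joint torques, N m; "tool_pos": TCP position; "eef_rot": TCP orientation; "contact_force": force on the tool from outside, world axes, zero at the start; "moment": the same for the moment, N m; "opening": opening from 0.0 (shut) to 1.0 (fully open); "finger_force": force on a finger pad.
Only numpy, scipy, OpenCV 4.12 (cv2) and the standard library are available. Lean on these libraries where they do the work, as an engineer would, in place of code of your own. Each camera call takes 0.05 s, during which the arm holds its last target. There are 200 camera calls.

## Task

Let the glass marble out of the steel tin into the green dish: press the tin's lever right down with a fingertip so that the linked lid rises, and keep it down until the marble has rolled into the dish. Then ease the lever back up so that the lid comes down gently and shuts without slamming, and move clear. Do not handle the lid, marble or dish, pick nothing up, and leave the other things where they are.

Things in the scene. Friction and masses are not known exactly. Their poses are not given: they have to be found in the camera images.
- tin: Steel tin, 90 (its x) x 120 (its y) x 105 mm high, fixed, turned up to 0.5 rad. Origin: centre of underside, z up. Lever at its +y end; at its -y end a 46 mm wide spout, ending 85 mm from the origin, 48 mm up. The lid hinges along the top of the +y end; its apron shuts the spout. The marble inside waits on a sloping floor and rolls out by itself when the lid is up.
- lever_pad (a point): Centre of the top of the lever's dark rubber press pad, 46 (tin x) x 40 (tin y) x 8 mm. At rest 158 mm from the tin's origin along its +y, 79 mm up. It swings with the lever: fully pressed it is 41 mm lower and 8 mm nearer the tin. Free space above and around it.
- lever_pivot (a point): The lever's pivot: a level axis along the tin's x, 68 mm from the tin's origin along its +y, 75 mm up. The pad's top centre is 90 mm out from it and 4 mm above it at rest.
- lever (a joint): Lever angle, rad: 0 at rest (up, lid shut), 0.47 pressed down to its stop. Sprung back by lid weight and a spring: about 2 to 6 N down on the pad holds it. It snaps back if let go.
- lid (a joint): Lid angle, rad: 0 shut, 0.80 wide open. Geared to the lever: always 1.7 times its angle. Let go, it slams at about 10 rad/s; eased shut means never faster than 2.5 rad/s in its last 0.25 rad, that is the pad always under about 0.12 m/s.
- cover: The lid plate, steel rim with a clear pane, 94 x 128 mm and 4 mm thick, with an apron hanging 50 mm down over the spout end. Origin: middle of the hinge line, 107 mm above the stand; at rest its axes are the tin's and the plate runs to -y.
- marble_center (a point): Centre of the milky white glass marble, 25 mm diameter, 21 g, loose, in the tin at first (about 70 mm above the stand); 17 mm above the stand once in the dish.
- marble: The same marble as a body; its origin turns with it, so use point marble_center.
- dish: Green glass bowl, 112 mm across the rim, 34 mm high, loose, standing under the spout. Origin: centre of its underside.
- remote: Blue plastic remote control, 46 x 165 x 18 mm, lying flat. Bystander. Origin: centre of the underside.
- coaster: Round bamboo coaster, 96 mm across, 8 mm thick. Bystander. Origin: centre of the underside.
- ornament: Silver ceramic ornament, 68 mm across, 104 mm high. Bystander. Origin: centre of the underside.
Things that resemble listed ones, but are neither listed nor needed, are in the scene too. Several things look just like the dish: the one meant starts farthest from the robot's base.

How it is judged:
By the outcome, as a careful person would: the job done as asked, in the order asked, and still so for the second after the job is handed in, with the robot touching nothing.
It also fails if it takes over 40 s, if anything falls off the work surface, if the arm or the gripper's body presses on something with over 40 N, if the wrist force passes 120 N, or if a joint passes its speed limit or range.

## Working session

There is one attempt and no reset: what is moved stays moved. The work goes in short steps, Python scripts to look and compute and a tool call to move; the robot and the scene stay as the last step left them, time stands still between calls to the robot, and variables do not carry over. Pictures are saved under pics/ and viewed, at most 10 in all, crops included, and the job is handed in when it is done.

Besides the shell and the picture viewer there is one more tool, called after "Emit:" as name(argument=value, ...), one argument or row to a line, values as JSON. step_arm: Moves the arm, as the interface text tells. Shift numbers are shares of 8 cm and turn numbers shares of 180 degrees, none past 1 either way. Its arguments: {"type":"object","properties":{"motion":{"type":"array","items":{"type":"object","properties":{"wx":{"type":"number","minimum":-1,"maximum":1},"wy":{"type":"number","minimum":-1,"maximum":1},"wz":{"type":"number","minimum":-1,"maximum":1},"dx":{"type":"number","minimum":-1,"maximum":1},"dy":{"type":"number","minimum":-1,"maximum":1},"dz":{"type":"number","minimum":-1,"maximum":1},"claw":{"type":"number"}}}},"force":{"type":"number"}},"required":["motion"]}

```bash
mkdir -p pics
cat > h.py <<'E'
import numpy as np, cv2
from plant import get_state, viewer, workorder
def cal(n):
    c=viewer.calibration(n); f=200/np.tan(np.radians(c["vfov"])/2)
    K=np.array([[f,0,c["cx"]],[0,f,c["cy"]],[0,0,1.]])
    return K,np.array(c["dist_coeffs"],float),np.array(c["extrinsics"])
def snap(n,save=None):
    p,d=viewer.snapshot(n)
    if save: cv2.imwrite("pics/"+save,p[:,:,::-1])
    np.savez("last_"+n+".npz",p=p,d=d); return p,d
def pts(n,uv,d):
    K,D,E=cal(n); uv=np.asarray(uv,float).reshape(-1,1,2)
    r=cv2.undistortPoints(uv,K,D).reshape(-1,2)
    c=np.c_[r,np.ones(len(r))]*np.asarray(d,float).reshape(-1,1)
    return c@E[:3,:3].T+E[:3,3]
def plane(n,uv,z):
    a=pts(n,uv,np.ones(np.asarray(uv).size//2)); o=cal(n)[2][:3,3]
    t=(z-o[2])/(a[:,2]-o[2]); return o+(a-o)*t[:,None]
E
python3 - <<'E'
from h import *
for n in("scene","top"):
    snap(n,n+"1.png"); print(n,cal(n)[2].round(3).tolist())
s=get_state(); print({k:np.round(v,3) for k,v in s.items()})
E
```

```text
scene [[-0.433, 0.599, -0.673, 1.198], [0.901, 0.3, -0.312, 0.33], [0.015, -0.742, -0.67, 0.688], [0.0, 0.0, 0.0, 1.0]]
top [[-0.007, -0.988, 0.156, 0.442], [-1.0, 0.007, 0.002, 0.023], [-0.003, -0.156, -0.988, 0.907], [0.0, 0.0, 0.0, 1.0]]
{'clock': np.float64(0.1), 'q': array([ 1.322,  0.69 , -0.194,  1.566,  0.157,  0.902, -0.215]), 'qd': array([-0.001, -0.002,  0.001, -0.003, -0.   , -0.   ,  0.   ]), 'joint_torque': array([-3.0000e-03, -5.2850e+01, -1.2720e+00, -1.5384e+01, -5.3000e-02,
        2.0000e-03,  0.0000e+00]), 'tool_pos': array([ 0.174, -0.6  ,  0.238]), 'eef_rot': array([ 0.99 ,  0.141, -0.   , -0.001]), 'contact_force': array([-0.456, -0.129,  0.073]), 'moment': array([0.048, 0.019, 0.005]), 'finger_force': np.float64(0.0), 'opening': np.float64(0.998)}
```

View pics/scene1.png

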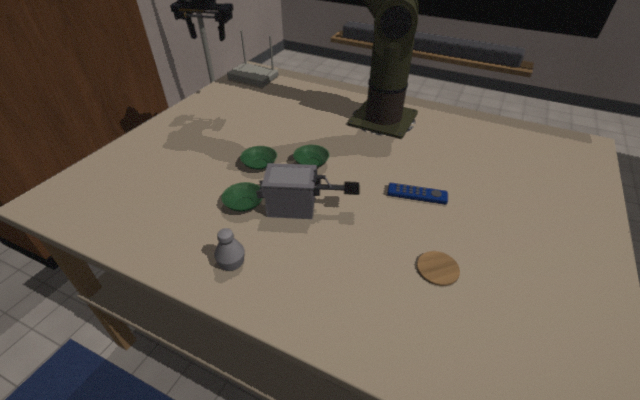

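View pics/top1.png

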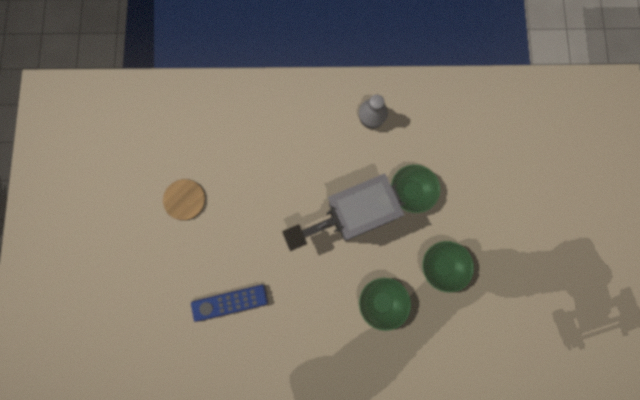

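The scene view shows the tin at (292,190), its pad at (352,188) and the far dish at (240,197). In the top view the pad is at (294,237), the tin lid at (366,208) and the dish at (416,188). Next I measure the pad and the tin's axis.

Run:
```python
from h import *
from scipy.spatial.transform import Rotation as R
def show(n,box):
    f=np.load("last_%s.npz"%n); p,d=f["p"],f["d"]; u0,v0,u1,v1=box
    m=np.zeros(d.shape,np.uint8); m[v0:v1,u0:u1]=(p[v0:v1,u0:u1].max(2)<60)
    v,u=np.nonzero(m&(d>0)); P=pts(n,np.c_[u,v],d[v,u]); k=(P[:,2]>.065)&(P[:,2]<.10)
    P=P[k]; uv=np.c_[u,v][k].astype(np.float32)
    (c,wh,a)=cv2.minAreaRect(uv); print(n,len(P),"med",np.median(P,0).round(4),"rect",np.round(c,1),np.round(wh,1),round(a,1),"on z=.079",plane(n,[c],.079).round(4))
show("top",(278,222,308,252)); show("scene",(342,178,362,198))
# lid plate via height
f=np.load("last_top.npz"); p,d=f["p"],f["d"]
v,u=np.mgrid[165:250,320:410]; v=v.ravel();u=u.ravel(); P=pts("top",np.c_[u,v],d[v,u])
k=(P[:,2]>.095)&(P[:,2]<.125); c,wh,a=cv2.minAreaRect(P[k,:2].astype(np.float32)*1000); print("lid",k.sum(),np.median(P[k],0).round(4),np.round(c,1),np.round(wh,1),a)
```

```text
top 307 med [0.5029 0.0789 0.0776] rect [295.  236.8] [18.9 17.6] 68.2 on z=.079 [[0.5032 0.0786 0.079 ]]
scene 173 med [0.5098 0.0826 0.0794] rect [350.  187.5] [11. 16.] 90.0 on z=.079 [[0.5089 0.0804 0.079 ]]
lid 3067 [ 0.5603 -0.0628  0.1064] [556.9 -51.5] [ 94.8 161.1] 22.494470596313477
```

Emit:
step_arm(
  motion=[
    {"dx": 0.5,"dy": -0.5,"claw": 0},
    {"dx": 1,"dy": -1,"claw": 0},
    {"dx": 1,"dy": -1,"claw": 0},
  ],
  force=20,
)

```text
$.motion[0]: bad value
```

```bash
python3 -c "
from h import *
s=get_state(); print({k:np.round(s[k],3) for k in('clock','q','tool_pos','eef_rot','opening')})"
```

```text
{'clock': np.float64(0.1), 'q': array([ 1.322,  0.69 , -0.194,  1.566,  0.157,  0.902, -0.215]), 'tool_pos': array([ 0.174, -0.6  ,  0.238]), 'eef_rot': array([ 0.99 ,  0.141, -0.   , -0.001]), 'opening': np.float64(0.998)}
```

Emit:
step_arm(
  motion=[
    {"dx": 0.5,"dy": -0.5,"dz": 0,"wx": 0,"wy": 0,"wz": 0,"claw": 0},
    {"dx": 1,"dy": -1,"dz": 0,"wx": 0,"wy": 0,"wz": 0,"claw": 0},
    {"dx": 1,"dy": -1,"dz": 0,"wx": 0,"wy": 0,"wz": 0,"claw": 0},
  ],
  force=20,
)

```text
clock: 0.4
tool_pos: [0.2322, -0.4954, 0.2384]
eef_rot: [0.99, 0.144, 0.001, -0.002]
contact_force: [-0.4, -0.3, 0.5]
opening: 0.749
finger_force: 0.0
```

```bash
python3 -c "
from h import *
s=get_state(); print({k:np.round(s[k],3) for k in('clock','q','tool_pos','eef_rot','opening')})"
```

```text
{'clock': np.float64(0.4), 'q': array([ 1.17 ,  0.589, -0.196,  1.799,  0.151,  0.772, -0.383]), 'tool_pos': array([ 0.232, -0.495,  0.238]), 'eef_rot': array([ 0.99 ,  0.144,  0.001, -0.002]), 'opening': np.float64(0.749)}
```

Emit:
step_arm(
  motion=[
    {"dx": 0.5,"dy": -0.5,"dz": 0,"wx": 0,"wy": 0,"wz": 0,"claw": 0},
    {"dx": 1,"dy": -1,"dz": 0,"wx": 0,"wy": 0,"wz": 0,"claw": 0},
    {"dx": 1,"dy": -1,"dz": 0,"wx": 0,"wy": 0,"wz": 0,"claw": 0},
  ],
)

```text
clock: 0.7
tool_pos: [0.286, -0.3971, 0.2387]
eef_rot: [0.989, 0.145, 0.001, -0.002]
contact_force: [0.6, 0.1, -0.0]
opening: 0.479
finger_force: 0.0
```

Emit:
step_arm(
  motion=[
    {"dx": 0.5,"dy": -0.5,"dz": 0,"wx": 0,"wy": 0,"wz": 0,"claw": 0},
    {"dx": 1,"dy": -1,"dz": 0,"wx": 0,"wy": 0,"wz": 0,"claw": 0},
    {"dx": 1,"dy": -1,"dz": 0,"wx": 0,"wy": 0,"wz": 0,"claw": 0},
  ],
)

```text
clock: 1.0
tool_pos: [0.3405, -0.2987, 0.2388]
eef_rot: [0.99, 0.145, 0.001, -0.001]
contact_force: [0.1, -0.3, -0.0]
opening: 0.209
finger_force: 0.0
```

Emit:
step_arm(
  motion=[
    {"dx": 0.5,"dy": -0.5,"dz": 0,"wx": 0,"wy": 0,"wz": 0,"claw": 0},
    {"dx": 1,"dy": -1,"dz": 0,"wx": 0,"wy": 0,"wz": 0,"claw": 0},
    {"dx": 1,"dy": -1,"dz": 0,"wx": 0,"wy": 0,"wz": 0,"claw": 0},
  ],
)

```text
clock: 1.3
tool_pos: [0.3953, -0.1999, 0.2388]
eef_rot: [0.99, 0.144, 0.001, -0.0]
contact_force: [0.1, 0.5, -0.6]
opening: 0.005
finger_force: 0.0
```

Emit:
step_arm(
  motion=[
    {"dx": 0.4,"dy": -0.5,"dz": 0,"wx": 0,"wy": 0,"wz": 0,"claw": 0},
    {"dx": 0.77,"dy": -1,"dz": 0,"wx": 0,"wy": 0,"wz": 0,"claw": 0},
    {"dx": 0.77,"dy": -1,"dz": 0,"wx": 0,"wy": 0,"wz": 0,"claw": 0},
  ],
)

```text
clock: 1.6
tool_pos: [0.4327, -0.1034, 0.2389]
eef_rot: [0.989, 0.147, 0.002, -0.001]
contact_force: [0.3, -0.5, 0.5]
opening: 0.004
finger_force: 0.0
```

Emit:
step_arm(
  motion=[
    {"dx": 0.4,"dy": -0.5,"dz": 0,"wx": 0,"wy": 0,"wz": 0,"claw": 0},
    {"dx": 0.77,"dy": -1,"dz": 0,"wx": 0,"wy": 0,"wz": 0,"claw": 0},
    {"dx": 0.77,"dy": -1,"dz": 0,"wx": 0,"wy": 0,"wz": 0,"claw": 0},
  ],
)

```text
clock: 1.9
tool_pos: [0.4694, -0.0092, 0.2389]
eef_rot: [0.989, 0.146, 0.002, -0.002]
contact_force: [-0.4, -0.1, 0.3]
opening: 0.006
finger_force: 0.0
```

Emit:
step_arm(
  motion=[
    {"dx": 0.7,"dy": -0.9,"dz": 0,"wx": 0,"wy": 0,"wz": -0.53,"claw": 0},
    {"dx": 0.7,"dy": -0.9,"dz": 0,"wx": 0,"wy": 0,"wz": -0.53,"claw": 0},
    {"dx": 0.7,"dy": -0.9,"dz": 0,"wx": 0,"wy": 0,"wz": -0.53,"claw": 0},
    {"dx": 0.7,"dy": -0.9,"dz": 0,"wx": 0,"wy": 0,"wz": -0.53,"claw": 0},
    {"dx": 0.7,"dy": -0.9,"dz": 0,"wx": 0,"wy": 0,"wz": -0.53,"claw": 0},
    {"dx": 0.7,"dy": -0.9,"dz": 0,"wx": 0,"wy": 0,"wz": -0.53,"claw": 0},
    {"dx": 0.7,"dy": -0.9,"dz": 0,"wx": 0,"wy": 0,"wz": -0.53,"claw": 0},
    {"dx": 0.7,"dy": -0.9,"dz": 0,"wx": 0,"wy": 0,"wz": -0.53,"claw": 0},
  ],
)

```text
clock: 2.7
tool_pos: [0.5003, 0.0669, 0.2385]
eef_rot: [0.736, 0.677, -0.001, 0.0]
contact_force: [0.1, -0.7, -0.2]
opening: 0.008
finger_force: 0.0
```

```bash
cat > go.py <<'E'
import sys
from h import *
from scipy.spatial.transform import Rotation as R
s=get_state(); t=np.array([float(a) for a in sys.argv[1:4]]); yaw=np.radians(float(sys.argv[4]))
r=R.from_quat(s["eef_rot"]); x=np.array([np.cos(yaw),np.sin(yaw),0]); z=np.array([0,0,-1.])
T=R.from_matrix(np.c_[x,np.cross(z,x),z])
print("d/8cm",(r.inv().apply(t-s["tool_pos"])/.08).round(3),"w",((r.inv()*T).as_rotvec()/np.pi).round(3),"q",np.round(s["q"],2),"F",np.round(s["contact_force"],1),s["tool_pos"].round(4))
E
python3 go.py .506 .080 .12 111.5
```

```text
d/8cm [0.172 0.058 1.481] w [-0.     0.    -0.146] q [ 0.08  0.56 -0.47  1.91  0.37  0.75 -0.69] F [ 0.1 -0.7 -0.2] [0.5003 0.0669 0.2385]
```

Emit:
step_arm(
  motion=[
    {"dx": 0.17,"dy": 0.06,"dz": 0.4,"wx": 0,"wy": 0,"wz": -0.145,"claw": 0},
    {"dx": 0.17,"dy": 0.06,"dz": 0.8,"wx": 0,"wy": 0,"wz": -0.145,"claw": 0},
    {"dx": 0.17,"dy": 0.06,"dz": 1,"wx": 0,"wy": 0,"wz": -0.145,"claw": 0},
    {"dx": 0.17,"dy": 0.06,"dz": 1,"wx": 0,"wy": 0,"wz": -0.145,"claw": 0},
    {"dx": 0.17,"dy": 0.06,"dz": 1,"wx": 0,"wy": 0,"wz": -0.145,"claw": 0},
  ],
)

```text
clock: 3.2
tool_pos: [0.5062, 0.081, 0.1587]
eef_rot: [0.568, 0.823, -0.0, 0.0]
contact_force: [-0.1, 0.1, -0.9]
opening: 0.002
finger_force: 0.0
```

```bash
python3 - <<'E'
from h import *
p,_=snap("scene"); q,_=snap("top")
a=cv2.resize(p[90:260,200:400],(600,510),interpolation=cv2.INTER_CUBIC)
cv2.imwrite("pics/s2.png",a[:,:,::-1])
s=get_state(); K,D,E=cal("scene"); Ei=np.linalg.inv(E)
for n,P in(("tip",s["tool_pos"]),("pad",[.506,.08,.079])): 
  uv=cv2.projectPoints(np.array([P],float),cv2.Rodrigues(Ei[:3,:3])[0],Ei[:3,3],K,D)[0].ravel(); print(n,uv.round(1),((uv-[200,90])*3).round())
E
python3 go.py .506 .080 .085 111.5
```

```text
tip [352.9 161.5] [459. 214.]
pad [350.3 186.8] [451. 290.]
d/8cm [-0.017 -0.018  0.934] w [ 0.001  0.    -0.004] q [ 0.06  0.71 -0.51  1.97  0.58  0.61 -0.47] F [-0.4 -0.5  0.5] [0.5067 0.0818 0.1597]
```

View pics/s2.png

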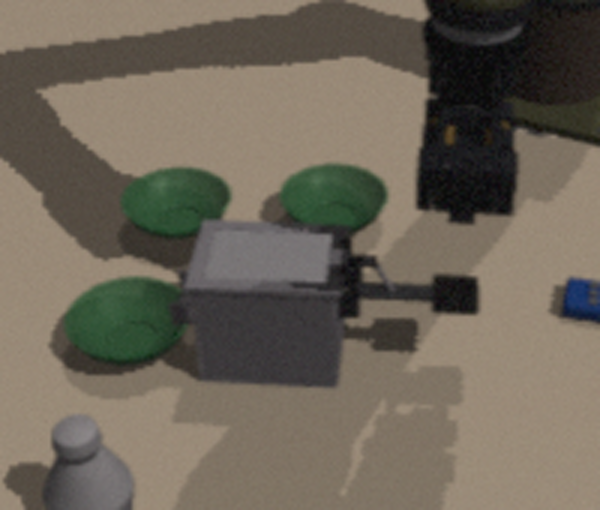

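The crop shows the fingertip at (461,215) directly above the pad at (455,293), with the far dish at (127,320) under the spout. I descend and press.

Emit:
step_arm(
  motion=[
    {"dx": -0.02,"dy": -0.02,"dz": 0.3,"wx": 0,"wy": 0,"wz": 0,"claw": 0},
    {"dx": -0.02,"dy": -0.02,"dz": 0.6,"wx": 0,"wy": 0,"wz": 0,"claw": 0},
    {"dx": -0.02,"dy": -0.02,"dz": 0.8,"wx": 0,"wy": 0,"wz": 0,"claw": 0},
    {"dx": -0.02,"dy": -0.02,"dz": 0.9,"wx": 0,"wy": 0,"wz": 0,"claw": 0},
    {"dx": -0.02,"dy": -0.02,"dz": 0.9,"wx": 0,"wy": 0,"wz": 0,"claw": 0},
  ],
)

```text
clock: 3.8
tool_pos: [0.505, 0.0802, 0.0868]
eef_rot: [0.566, 0.824, -0.0, 0.0]
contact_force: [0.1, -0.3, 0.8]
opening: 0.002
finger_force: 0.0
```

Emit:
step_arm(
  motion=[
    {"dx": 0,"dy": 0,"dz": 0.07,"wx": 0,"wy": 0,"wz": 0,"claw": 0},
    {"dx": 0,"dy": 0,"dz": 0.14,"wx": 0,"wy": 0,"wz": 0,"claw": 0},
    {"dx": -0.01,"dy": 0,"dz": 0.2,"wx": 0,"wy": 0,"wz": 0,"claw": 0},
    {"dx": -0.02,"dy": 0,"dz": 0.26,"wx": 0,"wy": 0,"wz": 0,"claw": 0},
    {"dx": -0.03,"dy": 0,"dz": 0.32,"wx": 0,"wy": 0,"wz": 0,"claw": 0},
    {"dx": -0.04,"dy": 0,"dz": 0.38,"wx": 0,"wy": 0,"wz": 0,"claw": 0},
    {"dx": -0.04,"dy": 0,"dz": 0.38,"wx": 0,"wy": 0,"wz": 0,"claw": 0},
  ],
)

```text
clock: 4.5
tool_pos: [0.5062, 0.0776, 0.0558]
eef_rot: [0.566, 0.825, 0.0, -0.0]
contact_force: [0.6, 2.7, 3.5]
opening: 0.006
finger_force: 2.0
```

```bash
python3 go.py .509 .072 .038 111.5
```

```text
d/8cm [-0.078  0.007  0.223] w [ 0.    -0.    -0.002] q [-0.05  0.87 -0.33  2.03  0.75  0.36 -0.61] F [0.6 2.7 3.5] [0.5062 0.0776 0.0558]
```

Emit:
step_arm(
  motion=[
    {"dx": -0.02,"dy": 0,"dz": 0.06,"wx": 0,"wy": 0,"wz": 0,"claw": 0},
    {"dx": -0.04,"dy": 0,"dz": 0.12,"wx": 0,"wy": 0,"wz": 0,"claw": 0},
    {"dx": -0.06,"dy": 0,"dz": 0.18,"wx": 0,"wy": 0,"wz": 0,"claw": 0},
    {"dx": -0.06,"dy": 0,"dz": 0.22,"wx": 0,"wy": 0,"wz": 0,"claw": 0},
    {"dx": -0.06,"dy": 0,"dz": 0.22,"wx": 0,"wy": 0,"wz": 0,"claw": 0},
  ],
)

```text
clock: 5.0
tool_pos: [0.5085, 0.0726, 0.0399]
eef_rot: [0.566, 0.824, 0.0, 0.001]
contact_force: [-1.0, 3.0, 22.4]
opening: 0.005
finger_force: 10.6
```

Emit:
step_arm(
  motion=[
    {"dx": 0,"dy": 0,"dz": 0.02,"wx": 0,"wy": 0,"wz": 0,"claw": 0},
    {"dx": 0,"dy": 0,"dz": 0.03,"wx": 0,"wy": 0,"wz": 0,"claw": 0},
    {"dx": 0,"dy": 0,"dz": 0.03,"wx": 0,"wy": 0,"wz": 0,"claw": 0},
  ],
)

```text
clock: 5.3
tool_pos: [0.5087, 0.0722, 0.0387]
eef_rot: [0.566, 0.824, 0.0, 0.002]
contact_force: [-4.3, 1.7, 30.8]
opening: 0.009
finger_force: 14.5
```

```bash
python3 - <<'E'
from h import *
p,_=snap("scene"); q,_=snap("top")
a=np.hstack([cv2.resize(x,(390,390),interpolation=cv2.INTER_CUBIC) for x in (p[110:240,210:340+30][:, :130],q[140:270,330:460])])
b=cv2.resize(p[120:240,200:400],(780,468),interpolation=cv2.INTER_CUBIC)
cv2.imwrite("pics/s3.png",a[:,:,::-1]); cv2.imwrite("pics/s3b.png",b[:,:,::-1])
E
python3 go.py .509 .072 .036 111.5
```

```text
d/8cm [-0.004  0.002  0.035] w [ 0.001  0.001 -0.003] q [-0.06  0.9  -0.29  2.03  0.78  0.32 -0.63] F [-3.3  1.4 31.2] [0.5087 0.0722 0.0388]
```

View pics/s3.png

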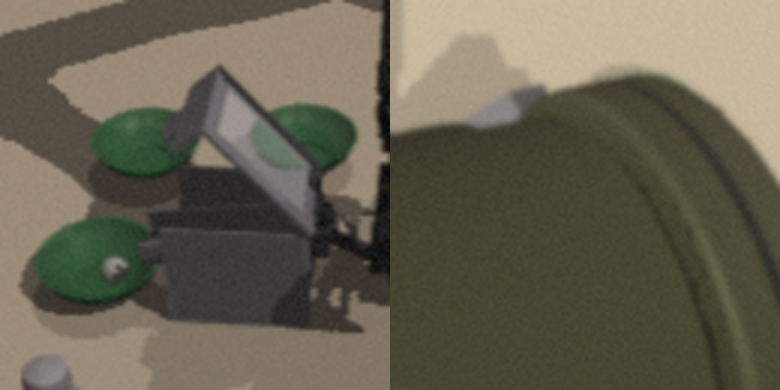

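The lid stands open, the lever is at its stop, and the marble is in the dish at about (115,268) of the left crop. I ease the force off a little while still holding it down, then confirm that the marble has settled.

Emit:
step_arm(
  motion=[
    {"dx": 0,"dy": 0,"dz": -0.02,"wx": 0,"wy": 0,"wz": 0,"claw": 0},
    {"dx": 0,"dy": 0,"dz": -0.02,"wx": 0,"wy": 0,"wz": 0,"claw": 0},
    {"dx": 0,"dy": 0,"dz": -0.02,"wx": 0,"wy": 0,"wz": 0,"claw": 0},
    {"dx": 0,"dy": 0,"dz": -0.02,"wx": 0,"wy": 0,"wz": 0,"claw": 0},
    {"dx": 0,"dy": 0,"dz": -0.02,"wx": 0,"wy": 0,"wz": 0,"claw": 0},
    {"dx": 0,"dy": 0,"dz": -0.02,"wx": 0,"wy": 0,"wz": 0,"claw": 0},
    {"dx": 0,"dy": 0,"dz": -0.02,"wx": 0,"wy": 0,"wz": 0,"claw": 0},
    {"dx": 0,"dy": 0,"dz": -0.02,"wx": 0,"wy": 0,"wz": 0,"claw": 0},
  ],
)

```text
clock: 6.2
tool_pos: [0.5085, 0.0725, 0.0397]
eef_rot: [0.566, 0.824, 0.0, 0.001]
contact_force: [-1.7, 2.4, 24.0]
opening: 0.01
finger_force: 11.3
```

```bash
cat > marble.py <<'E'
from h import *
p,_=snap("scene"); c=p[170:225,210:268].astype(int)
m=((c.min(2)>85)&(c.max(2)-c.min(2)<30)).astype(np.uint8)
n,_,st,ce=cv2.connectedComponentsWithStats(m)
for i in range(1,n):
    if st[i,4]>8:
        uv=ce[i]+[210,170]; print(st[i],uv.round(1),plane("scene",[uv],.02).round(4))
E
python3 marble.py; sleep 0; python3 marble.py
```

```text
[ 7 15 14 18 20] [222.2 193.1] [[ 0.6209 -0.2465  0.02  ]]
[35 26  7  6 29] [247.4 197.9] [[ 0.6067 -0.1744  0.02  ]]
[ 11  40  47  15 316] [246.3 217.5] [[ 0.6706 -0.134   0.02  ]]
[ 6 14 18 27 31] [222.  195.7] [[ 0.63   -0.2405  0.02  ]]
[35 26  7  6 29] [247.4 197.9] [[ 0.6067 -0.1744  0.02  ]]
[ 11  40  47  15 312] [245.6 217.3] [[ 0.6708 -0.1358  0.02  ]]
```

The marble is at the same place, (247.4,197.9), in both views, so it has settled in the dish. Now I ease the lever up at about 0.035 m/s.

Emit:
step_arm(
  motion=[
    {"dx": 0.01,"dy": 0,"dz": -0.04,"wx": 0,"wy": 0,"wz": 0,"claw": 0},
    {"dx": 0.02,"dy": 0,"dz": -0.08,"wx": 0,"wy": 0,"wz": 0,"claw": 0},
    {"dx": 0.03,"dy": 0,"dz": -0.12,"wx": 0,"wy": 0,"wz": 0,"claw": 0},
    {"dx": 0.04,"dy": 0,"dz": -0.16,"wx": 0,"wy": 0,"wz": 0,"claw": 0},
    {"dx": 0.05,"dy": 0,"dz": -0.2,"wx": 0,"wy": 0,"wz": 0,"claw": 0},
    {"dx": 0.06,"dy": 0,"dz": -0.24,"wx": 0,"wy": 0,"wz": 0,"claw": 0},
    {"dx": 0.07,"dy": 0,"dz": -0.28,"wx": 0,"wy": 0,"wz": 0,"claw": 0},
    {"dx": 0.08,"dy": 0,"dz": -0.32,"wx": 0,"wy": 0,"wz": 0,"claw": 0},
  ],
)

```text
clock: 7.1
tool_pos: [0.5054, 0.0785, 0.0637]
eef_rot: [0.566, 0.824, -0.0, 0.0]
contact_force: [1.4, 2.1, 3.5]
opening: 0.007
finger_force: 1.9
```

Emit:
step_arm(
  motion=[
    {"dx": 0.01,"dy": 0,"dz": -0.04,"wx": 0,"wy": 0,"wz": 0,"claw": 0},
    {"dx": 0.01,"dy": 0,"dz": -0.08,"wx": 0,"wy": 0,"wz": 0,"claw": 0},
    {"dx": 0.02,"dy": 0,"dz": -0.12,"wx": 0,"wy": 0,"wz": 0,"claw": 0},
    {"dx": 0.02,"dy": 0,"dz": -0.16,"wx": 0,"wy": 0,"wz": 0,"claw": 0},
    {"dx": 0.02,"dy": 0,"dz": -0.2,"wx": 0,"wy": 0,"wz": 0,"claw": 0},
    {"dx": 0.02,"dy": 0,"dz": -0.24,"wx": 0,"wy": 0,"wz": 0,"claw": 0},
    {"dx": 0.02,"dy": 0,"dz": -0.28,"wx": 0,"wy": 0,"wz": 0,"claw": 0},
    {"dx": 0.02,"dy": 0,"dz": -0.32,"wx": 0,"wy": 0,"wz": 0,"claw": 0},
  ],
)

```text
clock: 7.9
tool_pos: [0.5039, 0.0796, 0.0889]
eef_rot: [0.566, 0.824, -0.001, -0.0]
contact_force: [-0.4, 0.6, -0.4]
opening: 0.006
finger_force: 0.0
```

Contact is gone above the rest height. Now I move clear and check.

Emit:
step_arm(
  motion=[
    {"dx": 0,"dy": 0,"dz": -0.2,"wx": 0,"wy": 0,"wz": 0,"claw": 0},
    {"dx": 0,"dy": 0,"dz": -0.6,"wx": 0,"wy": 0,"wz": 0,"claw": 0},
    {"dx": 0,"dy": 0,"dz": -1,"wx": 0,"wy": 0,"wz": 0,"claw": 0},
    {"dx": 0.6,"dy": 0,"dz": -1,"wx": 0,"wy": 0,"wz": 0,"claw": 0},
    {"dx": 1,"dy": 0,"dz": -1,"wx": 0,"wy": 0,"wz": 0,"claw": 0},
    {"dx": 1,"dy": 0,"dz": -1,"wx": 0,"wy": 0,"wz": 0,"claw": 0},
    {"dx": 1,"dy": 0,"dz": -1,"wx": 0,"wy": 0,"wz": 0,"claw": 0},
  ],
)

```text
clock: 8.6
tool_pos: [0.4754, 0.1549, 0.169]
eef_rot: [0.565, 0.825, -0.001, -0.0]
contact_force: [-0.4, -1.0, -0.4]
opening: 0.005
finger_force: 0.0
```

```bash
python3 marble.py
python3 - <<'E'
from h import *
p=np.load("last_scene.npz")["p"]
b=cv2.resize(p[120:280,200:470],(780,462),interpolation=cv2.INTER_CUBIC); cv2.imwrite("pics/s4.png",b[:,:,::-1]); print(get_state()["contact_force"])
E
```

```text
[ 29   0  29  16 156] [256.6 176.8] [[ 0.5186 -0.203   0.02  ]]
[ 9 13 19 14 20] [227.7 187.9] [[ 0.5963 -0.2466  0.02  ]]
[37 12  9  2  9] [251.  182.3] [[ 0.547  -0.2031  0.02  ]]
[35 26  3  4 10] [246.  197.5] [[ 0.6071 -0.1786  0.02  ]]
[  6  30  52  25 353] [245.  217.1] [[ 0.6708 -0.1377  0.02  ]]
[ 0.12726798 -0.21574787 -0.64517447]
```

View pics/s4.png

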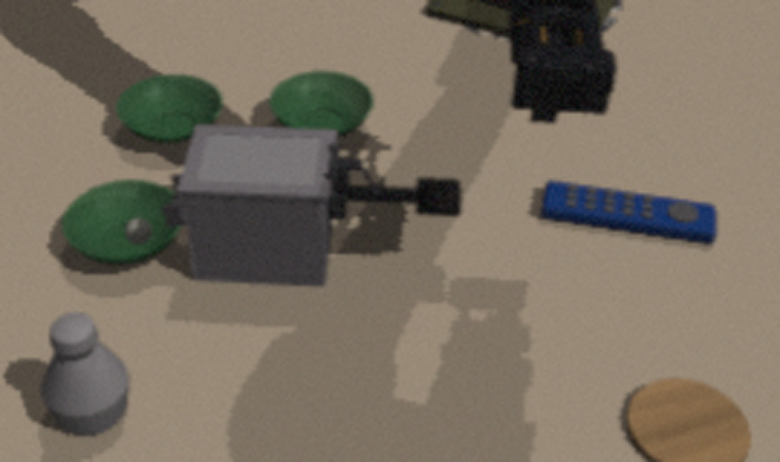

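The picture shows the lid shut, the lever up with its pad at (438,197), the marble in the dish at (139,230), and the gripper clear at (560,80).

```bash
python3 -c "
from plant import workorder
print(workorder.finish_job())"
```

```text
the job is handed in; nothing more can be done
None
```

The job is handed in: the marble rolled into the far green dish, the lever was eased up at about 0.035 m/s so the lid shut gently, and the arm is clear and touching nothing.

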